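# Feel and sort the gauge cases

### The job

Some of the three identical gauge cases in the lanes of the staging rack still hold a heavy steel gauge, the others are empty. Working from the left lane to the right, feel each case's weight before moving it along: raise its handle end about a centimetre, far end still on the plate, and hold it a moment. Slide each loaded case gently home against its far stop and each empty one against its near stop (flat or with the handle end slightly raised, never wholly off the plate), set them down gently, let go, and leave everything else alone.

Things in the scene. Friction and masses are not known exactly. Their poses are not given: they have to be found in the camera images.
- plate: Fixed black stone staging plate, 360 x 460 x 20 mm, flat on the table; origin at the centre of its underside, x along the lanes away from the robot, y to the left. Its top is 20 mm above the origin.
- rack: Fixed rack of 3 lanes on the plate; origin on the plate's top, mid-length of the middle lane; x along the lanes away from the robot, y left. Lanes at y = 140, 0, -140 mm, 84 mm wide between clear strips (10 mm thick, 20 high). Near stop bar: inner face at x = -110 mm; far stop: x = 110 mm; both 42 high. A case's centre is at x = 45 mm against the far stop, -45 against the near.
- case_left: Grey closed case in the left lane, 130 (x, along the lane, away from the robot) x 80 x 50 mm; origin at the centre of its underside. All three look the same. Empty 0.29 to 0.41 kg, loaded 0.79 to 0.91 kg, weight near the middle. Starts near mid-lane, 2 mm clear of the guides each side; slides on the plate, friction about 0.5 to 0.7.
- case_left_grip (a point): Middle of the pull handle of case_left: aluminium block 12 mm (along the lane) x 40 mm (across), standing 8 to 45 mm above the lid; this point is 30 mm above the lid. At the case's near end, 45 mm from its centre. It swings freely 0.5 rad to and fro on a pin across the case, 20 mm below this point; a weak spring stands it up.
- case_left_far (a point): Bottom edge of the far end of case_left (65 mm from its centre along x): the edge it pivots on when the handle end is lifted.
- case_middle: Grey closed case in the middle lane, 130 (x, along the lane, away from the robot) x 80 x 50 mm; origin at the centre of its underside. All three look the same. Empty 0.29 to 0.41 kg, loaded 0.79 to 0.91 kg, weight near the middle. Starts near mid-lane, 2 mm clear of the guides each side; slides on the plate, friction about 0.5 to 0.7.
- case_middle_grip (a point): Middle of the pull handle of case_middle: aluminium block 12 mm (along the lane) x 40 mm (across), standing 8 to 45 mm above the lid; this point is 30 mm above the lid. At the case's near end, 45 mm from its centre. It swings freely 0.5 rad to and fro on a pin across the case, 20 mm below this point; a weak spring stands it up.
- case_middle_far (a point): Bottom edge of the far end of case_middle (65 mm from its centre along x): the edge it pivots on when the handle end is lifted.
- case_right: Grey closed case in the right lane, 130 (x, along the lane, away from the robot) x 80 x 50 mm; origin at the centre of its underside. All three look the same. Empty 0.29 to 0.41 kg, loaded 0.79 to 0.91 kg, weight near the middle. Starts near mid-lane, 2 mm clear of the guides each side; slides on the plate, friction about 0.5 to 0.7.
- case_right_grip (a point): Middle of the pull handle of case_right: aluminium block 12 mm (along the lane) x 40 mm (across), standing 8 to 45 mm above the lid; this point is 30 mm above the lid. At the case's near end, 45 mm from its centre. It swings freely 0.5 rad to and fro on a pin across the case, 20 mm below this point; a weak spring stands it up.
- case_right_far (a point): Bottom edge of the far end of case_right (65 mm from its centre along x): the edge it pivots on when the handle end is lifted.
- pin_a: Steel pin gauge, 20 mm across, 45 mm high, upright between the left and middle lanes; origin under its centre. Leave alone.
- pin_b: Steel pin gauge, 20 mm across, 45 mm high, upright between the middle and right lanes; origin under its centre. Leave alone.
- setting_ring: Steel setting ring, 52 mm across, 18 mm high, flat on the plate behind the far stops; origin under its centre. Leave alone.
- screwdriver: Screwdriver with blue handle, lying on the table to the right. Leave alone.
- cleaner: White bottle, 56 mm across, 130 mm high, on the table to the right. Leave alone.
- dish: White bowl, 80 mm across, 30 mm high, on the table to the left. Leave alone.
- brush: Brush lying on the table to the left. Leave alone.
There are look-alikes about, which are no part of the job. Leave any pink or yellow look-alike of the case_middle alone. Leave any pink look-alike of the case_right alone.

How it is judged:
By the outcome, as a careful person would: the job done as asked, in the order asked, and still so for the second after the job is handed in, with the robot touching nothing.
It also fails if it takes over 64 s, if anything falls off the work surface, if the arm or the gripper's body presses on something with over 40 N, if the wrist force passes 120 N, or if a joint passes its speed limit or range.

### The arm

A 7-joint arm with a two-finger parallel gripper is mounted at the origin on the work surface. World frame = base frame: x ahead of the robot, y to its left, z up, the work surface at z = 0. Lengths are in m, angles in rad, forces in N, time in s.
With the tool pointing down it reaches from about 0.4 to 0.9 m from the base axis. Payload 5.6 kg.
Tool frame: the origin (TCP) lies on the centre line of the jaws, within the pads' length; the fingertips stand 22 mm ahead of it and the grasp point (between the pads) lies 3 mm ahead of it (env.nose_length is the distance from the TCP to the fingertips, in m); z points along the fingers, y is the line along which they close (so a half turn about z gives the same grasp; the last joint's range is limited). The gripper opens to 92 mm and grips with 3 to 60 N. Pads are 20 mm wide; open, the fingers measure 128 mm over their backs; the gripper's body (75 mm by 189 mm) begins 69 mm behind the grasp point.
Start: joints at [-1.277, 0.468, -0.012, 1.603, 0.006, 1.071, -0.056], TCP at [0.215, 0.613, 0.237] pointing down, gripper open.
Joint ranges: [-2.53, 2.53], [-0.31, 2.02], [-1.57, 1.55], [0.28, 2.44], [-1.29, 4.43], [0.15, 1.84], [-2.92, 2.92]. Speed limits (rad/s): [2.57, 2.57, 3.14, 3.14, 3.14, 3.14, 3.14].

### API

Orientations are given as a unit quaternion [w, x, y, z].
In Python, from station import env, eyes, job gives the robot as it stands.
- The arm moves only by the shell command python3 -m crank 'ROWS' [OPENING] [FORCE]. ROWS is JSON, a list of rows, each a list of 2 entries, a list of its own where there are three numbers: the shift along the tool's x, y, z normalised to -1 to 1, where 1 is 500 mm, then the turn, a rotation vector about the tool's x, y, z normalised to -1 to 1, where 1 is 45 degrees. A call has 1 to 12 rows; each row is the pose to reach, as a shift and turn from the pose commanded when the call began, along the tool's axes at that moment; what a row does not reach only later rows make up. A row lasts 1/12 s, in which the tool goes at most 41.7 mm and 7.16 degrees, less where a joint would pass 70% of its speed; a pose out of reach is approached as far as the arm can. A call with a number of a shift or a turn outside -1 to 1 is refused whole. A call with a gripper value outside its range is refused whole. OPENING is the gripper's target within -1 to 1 (shut at 1, half-way at 0, fully open at -1), set as the call begins (- or left out, the last holds). The fingers move at their own pace and stop on an object; FORCE is the grip in N (left out, the last holds). Time passes only in rows, so rows that repeat a pose let the fingers close. It gives the time, the measured TCP pose, the force, the opening and the grip force at its end, in the units of the state.
- env.get_obs(): the state, without advancing time (a new reading comes with each control period).
- eyes.snapshot(name): name is "side" or "top" or "wrist"; returns (picture, depth): 384x512x3 uint8, red, green, blue; 384x512 float32, m along the optical axis (not along the pixel's ray), 0 where there is no reading.
- eyes.get_calibration(name): a dict with "intrinsics" (3x3 intrinsics, pixels), "cam_to_world" (4x4, takes a point from camera to world coordinates); the wrist camera has in their place "mount" (4x4, takes a point from camera to tool coordinates, whose origin is the TCP and whose axes are the flange's). Camera axes: x right, y up, looking along -z (the intrinsics and any distortion apply to the point x, -y, -z); pixel columns grow to the right and rows downward; lengths in m; the calibration is good to about 2 mm. A picture is of the moment at which its call begins: read the wrist's pose just before it. get_calibration takes no time and is no camera call.
- job.close_job(): hands the job in; it is judged then, once.
The state is a dict: "clock": time; "joints": joint angles; "qvel": joint speeds; "joint_torque": joint torques, N m; "tcp_pos": TCP position; "ee_rot": TCP orientation; "wrist_force": force on the tool from outside, world axes, zero at the start; "torque": the same for the moment, N m; "width": finger opening in m; "grasp_force": force on a finger pad.
Only numpy, scipy, OpenCV 4.12 (cv2) and the standard library are available. Lean on these libraries where they do the work, as an engineer would, in place of code of your own. Each camera call takes 0.05 s, during which the arm holds its last target. There are 200 camera calls.

## Working session

There is one attempt and no reset: what is moved stays moved. The work goes in short steps, Python scripts to look and compute and a shell command to move; the robot and the scene stay as the last step left them, time stands still between calls to the robot, and variables do not carry over. Pictures are saved under pics/ and viewed, at most 10 in all, crops included, and the job is handed in when it is done.

```bash
mkdir -p pics; cat > h.py <<'E'
from station import env, eyes, job
import numpy as np, cv2
from scipy.spatial.transform import Rotation as R
def snap(n,f):
    p,d=eyes.snapshot(n); cv2.imwrite('pics/'+f+'.png',p[:,:,::-1]); np.save('pics/'+f+'.npy',d); return p,d
def px(n,f,u,v,r=1):
    d=np.load('pics/'+f+'.npy'); c=eyes.get_calibration(n); K=np.array(c['intrinsics'])
    w=d[v-r:v+r+1,u-r:u+r+1]; z=np.median(w[w>0])
    p=np.array([(u-K[0,2])/K[0,0]*z,-(v-K[1,2])/K[1,1]*z,-z,1]); return (np.array(c['cam_to_world'])@p)[:3]
E
python3 - <<'E'
from h import *
snap('top','top0'); snap('side','side0')
o=env.get_obs(); print({k:np.round(v,3) for k,v in o.items()})
print(eyes.get_calibration('top'))
q=np.array(o['ee_rot']); print(R.from_quat(q[[1,2,3,0]]).as_matrix().round(3))
E
```

```text
{'clock': np.float64(0.1), 'joints': array([-1.277,  0.468, -0.012,  1.603,  0.006,  1.071, -0.056]), 'qvel': array([-0.   , -0.001, -0.001, -0.002, -0.001, -0.   , -0.001]), 'joint_torque': array([ 1.0000e-03, -5.2165e+01, -1.3000e-02, -2.4436e+01, -5.7000e-02,
        1.4000e-02,  0.0000e+00]), 'tcp_pos': array([0.215, 0.613, 0.236]), 'ee_rot': array([-0.   ,  0.168,  0.986, -0.001]), 'wrist_force': array([-0.639, -0.293, -0.77 ]), 'torque': array([-0.024,  0.007,  0.016]), 'grasp_force': np.float64(0.0), 'width': np.float64(0.092)}
{'intrinsics': array([[393.71296431,   0.        , 258.71591913],
       [  0.        , 393.71296431, 194.65615684],
       [  0.        ,   0.        ,   1.        ]]), 'cam_to_world': array([[-0.02280598,  0.98062686, -0.19455294,  0.2888035 ],
       [-0.99960804, -0.02552766, -0.01149333, -0.02561513],
       [-0.01623714,  0.19421457,  0.98082468,  1.41452403],
       [ 0.        ,  0.        ,  0.        ,  1.        ]])}
[[-0.944  0.33  -0.   ]
 [ 0.33   0.944 -0.002]
 [-0.    -0.002 -1.   ]]
```

View pics/top0.png

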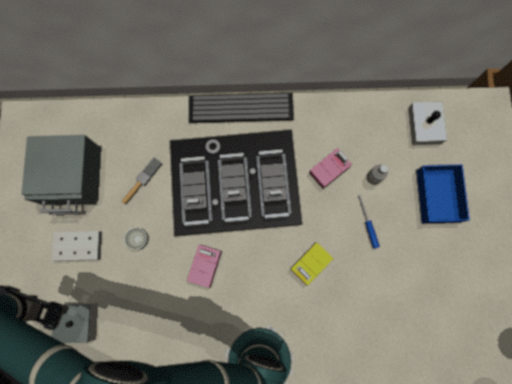

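View pics/side0.png

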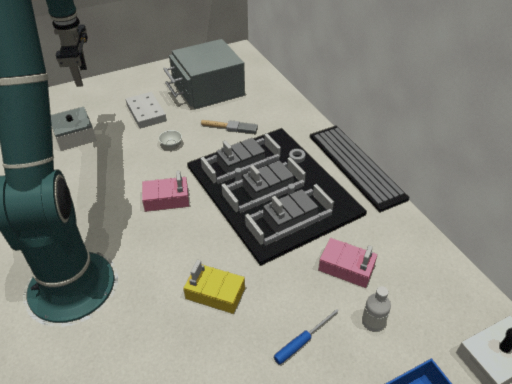

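The top view shows the plate with corners near (170,140), (293,130), (300,223) and (175,235), with the three grey cases near (195,190), (234,187) and (273,183). The pink look-alikes are at (204,266) and (330,168), and the yellow one is at (311,263), all of them off the plate. Only the grey cases in the lanes fit the description, so I'll check them in a close crop.

```bash
python3 - <<'E'
from h import *
p=cv2.imread('pics/top0.png')[124:242,160:310]
cv2.imwrite('pics/crop0.png',cv2.resize(p,None,fx=5,fy=5,interpolation=cv2.INTER_CUBIC))
for n,u,v in [('pl',172,142),('pr',291,134),('nl',177,232),('nr',298,221)]: print(n,px('top','top0',u,v).round(3))
# height map over lanes: points with z>0.09
d=np.load('pics/top0.npy');c=eyes.get_calibration('top');K=c['intrinsics'];T=np.array(c['cam_to_world'])
v,u=np.mgrid[124:242,160:310];z=d[124:242,160:310]
P=np.stack([(u-K[0,2])/K[0,0]*z,-(v-K[1,2])/K[1,1]*z,-z],-1)@T[:3,:3].T+T[:3,3]
np.save('pics/P.npy',P)
m=((P[...,2]>.085)&(P[...,2]<.14)).astype(np.uint8)
n,l,s,ce=cv2.connectedComponentsWithStats(m)
for i in range(1,n):
    q=P[l==i]; print('hi',s[i],q.mean(0).round(3),q.min(0).round(3),q.max(0).round(3))
m=((P[...,2]>.066)&(P[...,2]<.08)).astype(np.uint8)
n,l,s,ce=cv2.connectedComponentsWithStats(m)
for i in range(1,n):
    q=P[l==i]; print('lid',s[i],q.mean(0).round(3),q.min(0).round(3),q.max(0).round(3))
E
```

```text
pl [0.773 0.309 0.021]
pr [ 0.792 -0.134  0.021]
nl [0.438 0.284 0.02 ]
nr [ 0.466 -0.147  0.02 ]
hi [66 66 16  6 68] [0.557 0.074 0.106] [0.552 0.051 0.085] [0.566 0.103 0.121]
hi [107  66  16   7  68] [ 0.554 -0.064  0.106] [ 0.546 -0.09   0.086] [ 0.563 -0.038  0.12 ]
hi [107  70   1   1   1] [ 0.553 -0.039  0.092] [ 0.553 -0.039  0.092] [ 0.553 -0.039  0.092]
hi [67 72  1  1  1] [0.55  0.099 0.088] [0.55  0.099 0.088] [0.55  0.099 0.088]
hi [26 74 16  7 74] [0.533 0.213 0.105] [0.525 0.188 0.085] [0.542 0.241 0.121]
lid [102  27   1   1   1] [ 0.714 -0.025  0.067] [ 0.714 -0.025  0.067] [ 0.714 -0.025  0.067]
lid [105  27   1   1   1] [ 0.714 -0.036  0.067] [ 0.714 -0.036  0.067] [ 0.714 -0.036  0.067]
lid [118  26   1   1   1] [ 0.717 -0.082  0.066] [ 0.717 -0.082  0.066] [ 0.717 -0.082  0.066]
lid [105  29   1   1   1] [ 0.707 -0.036  0.068] [ 0.707 -0.036  0.068] [ 0.707 -0.036  0.068]
lid [111  28   1   1   1] [ 0.71  -0.057  0.066] [ 0.71  -0.057  0.066] [ 0.71  -0.057  0.066]
lid [38 33  1  1  1] [0.699 0.204 0.067] [0.699 0.204 0.067] [0.699 0.204 0.067]
lid [62 33  1  1  
[... 1319 characters left out ...]
0.108 0.067] [0.477 0.108 0.067] [0.477 0.108 0.067]
lid [67 94  1  1  1] [0.477 0.102 0.067] [0.477 0.102 0.067] [0.477 0.102 0.067]
lid [75 95  1  1  1] [0.473 0.074 0.068] [0.473 0.074 0.068] [0.473 0.074 0.068]
lid [79 95  1  1  1] [0.472 0.06  0.068] [0.472 0.06  0.068] [0.472 0.06  0.068]
lid [86 94  1  1  1] [0.475 0.036 0.067] [0.475 0.036 0.067] [0.475 0.036 0.067]
lid [27 99  1  1  1] [0.463 0.24  0.066] [0.463 0.24  0.066] [0.463 0.24  0.066]
lid [32 98  2  2  2] [0.464 0.221 0.067] [0.462 0.219 0.066] [0.466 0.222 0.068]
lid [35 99  1  1  1] [0.462 0.212 0.067] [0.462 0.212 0.067] [0.462 0.212 0.067]
lid [37 98  1  1  1] [0.466 0.205 0.066] [0.466 0.205 0.066] [0.466 0.205 0.066]
```

View pics/crop0.png

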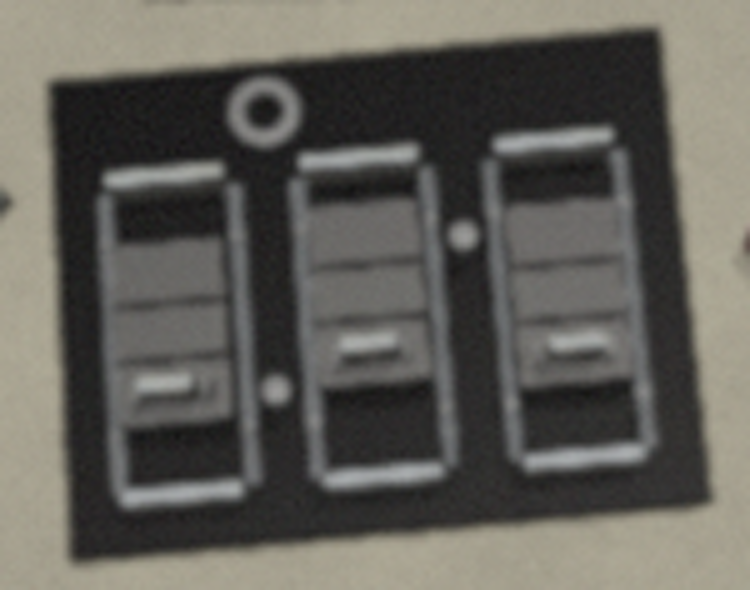

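The crop confirms grey lids in all three lanes, with handles at the near end at crop pixels (163,385), (370,343) and (580,342). The pins are at (276,390) and (463,236), and the ring is at (263,110). Next I'll fit the rack pose.

```bash
python3 - <<'E'
from h import *
from scipy.optimize import minimize
P=np.load('pics/P.npy').reshape(-1,3)
st=P[(P[:,2]>.055)&(P[:,2]<.065)]; lid=P[(P[:,2]>.066)&(P[:,2]<.075)]; gd=P[(P[:,2]>.034)&(P[:,2]<.045)]
# plate region for rectangle: dark pixels z~.02
im=cv2.imread('pics/top0.png')[124:242,160:310].reshape(-1,3).max(1)
pl=P[(abs(P[:,2]-.02)<.008)&(im<70)]
r=cv2.minAreaRect((pl[:,:2]*1000).astype(np.float32)); print('plate',r)
# strips: lines; find theta maximizing sharpness of y' histogram of guide points
def ent(th,Q,ax):
    c,s=np.cos(th),np.sin(th); w=Q[:,0]*c+Q[:,1]*s if ax==0 else -Q[:,0]*s+Q[:,1]*c
    h=np.histogram(w,np.arange(-.3,1,.003))[0].astype(float); return (h**2).sum()
ths=np.linspace(0,.13,66)
for nm,Q,ax in (('stops',st,0),('guides',gd,1)):
    e=np.array([ent(t,Q,ax) for t in ths]); e=np.convolve(e,np.ones(5)/5,'same'); print(nm,ths[e.argmax()],e.max()/np.median(e))
th=float(__import__('sys').argv[1]) if len(__import__('sys').argv)>1 else .06
for nm,lo,hi in (('L',.15,.3),('M',.02,.14),('R',-.12,0.0)):
    q=lid[(lid[:,1]>lo)&(lid[:,1]<hi)&(lid[:,0]>.5)&(lid[:,0]<.68)]
    print(nm,cv2.minAreaRect((q[:,:2]*1000).astype(np.float32)))
for lo,hi in ((.44,.51),(.66,.74)):
    q=st[(st[:,0]>lo)&(st[:,0]<hi)]; print(lo,len(q),np.polyfit(q[:,1],q[:,0],1))
E
```

```text
plate ((618.1715087890625, 80.9541015625), (356.7193908691406, 454.3982849121094), 3.694704294204712)
stops 0.064 1.4624136703453188
guides 0.064 1.1732667125342595
L ((579.7333374023438, 205.64901733398438), (131.3739471435547, 104.48531341552734), 4.407769203186035)
M ((600.5484619140625, 91.25697326660156), (135.30027770996094, 104.35091400146484), 3.364689588546753)
R ((600.770751953125, -61.17194747924805), (130.80772399902344, 80.19309997558594), 4.1763834953308105)
0.44 197 [-0.06485348  0.4795525 ]
0.66 214 [-0.06417987  0.70820307]
```

```bash
python3 -m crank '[[[-0.864,-0.543,0.06],[0,0,1]],[[-0.864,-0.543,0.06],[0,0,1]],[[-0.864,-0.543,0.06],[0,0,1]],[[-0.864,-0.543,0.06],[0,0,1]],[[-0.864,-0.543,0.06],[0,0,1]],[[-0.864,-0.543,0.06],[0,0,1]],[[-0.864,-0.543,0.06],[0,0,1]],[[-0.864,-0.543,0.06],[0,0,1]],[[-0.864,-0.543,0.06],[0,0,1]],[[-0.864,-0.543,0.06],[0,0,1]],[[-0.864,-0.543,0.06],[0,0,1]],[[-0.864,-0.543,0.06],[0,0,1]]]' -1 20
cat >> h.py <<'E'
TH=.0645
def goto(tx,ty,z,off=0):
    """print rows units for shifting TCP to lane coords (x',y',z), tool y along lane x"""
    o=env.get_obs(); q=np.array(o['ee_rot']); M=R.from_quat(q[[1,2,3,0]]).as_matrix(); p=np.array(o['tcp_pos'])
    c,s=np.cos(TH),np.sin(TH); w=np.array([tx*c-ty*s,tx*s+ty*c,z])
    G=np.array([[s,c,0],[-c,s,0],[0,0,-1]]).T
    rv=R.from_matrix(M.T@G).as_rotvec(degrees=True)/45
    print('tcp lane',round(p[0]*c+p[1]*s,4),round(-p[0]*s+p[1]*c,4),round(p[2],4),'F',o['wrist_force'].round(2),'w',round(float(o['width']),4),'t',o['clock'])
    print('shift',(M.T@(w-p)/.5).round(4),'turn',rv.round(4))
def lane():
    o=env.get_obs();p=o['tcp_pos'];c,s=np.cos(TH),np.sin(TH);return [round(float(v),4) for v in (p[0]*c+p[1]*s,-p[0]*s+p[1]*c,p[2])]
E
python3 -c "
from h import *
goto(.5457,.179,.2)"
```

```text
clock: 1.1
tcp_pos: [0.5266, 0.2213, 0.207]
ee_rot: [-0.0, 0.532, 0.847, -0.0]
wrist_force: [0.3, 1.0, -0.4]
width: 0.0919
grasp_force: 0.0Traceback (most recent call last):
  File "<string>", line 3, in <module>
    goto(.5457,.179,.2)
    ~~~~^^^^^^^^^^^^^^^
  File "h.py", line 16, in goto
    rv=R.from_matrix(M.T@G).as_rotvec(degrees=True)/45
       ~~~~~~~~~~~~~^^^^^^^
  File "scipy/spatial/transform/_rotation.pyx", line 1143, in scipy.spatial.transform._rotation.Rotation.from_matrix
ValueError: Non-positive determinant (left-handed or null coordinate frame) in rotation matrix 0: [[ 8.71164052e-01  4.90992045e-01 -7.80829016e-05]
 [ 4.90992047e-01 -8.71164013e-01  2.69369515e-04]
 [-6.42352748e-05  2.73003122e-04  9.99999961e-01]].
```

```bash
sed -i 's/G=np.array(\[\[s,c,0\],\[-c,s,0\]/G=np.array([[-s,c,0],[c,s,0]/' h.py; python3 -c "
from h import *
goto(.5457,.179,.2)"
```

```text
tcp lane 0.5398 0.1869 0.207 F [ 0.35  1.01 -0.41] w 0.0919 t 1.1
shift [-0.0191  0.005   0.014 ] turn [-4.000e-04 -0.000e+00  4.892e-01]
```

```bash
python3 -m crank '[[[-0.017,0.008,0.014],[0,0,0.489]],[[-0.017,0.008,0.014],[0,0,0.489]],[[-0.017,0.008,0.014],[0,0,0.489]],[[-0.017,0.008,0.014],[0,0,0.489]],[[-0.017,0.008,0.014],[0,0,0.489]],[[-0.017,0.008,0.014],[0,0,0.489]],[[-0.017,0.008,0.014],[0,0,0.489]]]'
python3 - <<'E'
from h import *
goto(.5457,.179,.2)
o=env.get_obs(); np.savez('pics/w0p.npz',p=o['tcp_pos'],q=o['ee_rot'])
p,d=snap('wrist','w0')
c=eyes.get_calibration('wrist'); K=np.array(c['intrinsics']); T=np.array(c['mount']); print(K.round(1),T.round(3), [k for k in c])
M=R.from_quat(o['ee_rot'][[1,2,3,0]]).as_matrix()
v,u=np.mgrid[:384,:512]
Q=np.stack([(u-K[0,2])/K[0,0]*d,-(v-K[1,2])/K[1,1]*d,-d],-1)@T[:3,:3].T+T[:3,3]
W=Q@M.T+o['tcp_pos']; C,s=np.cos(TH),np.sin(TH)
L=np.stack([W[...,0]*C+W[...,1]*s,-W[...,0]*s+W[...,1]*C,W[...,2]],-1); np.save('pics/w0L.npy',L)
def st(n,m):
    q=L[m]; 
    if len(q)>5: print(n,len(q),np.percentile(q,3,axis=0).round(4),np.percentile(q,97,axis=0).round(4))
ok=d>0; z=L[...,2]; y=L[...,1]
for n,yc in (('L',.18),('M',.04),('R',-.1)):
    b=ok&(abs(y-yc)<.05)&(L[...,0]>.45)&(L[...,0]<.72)
    st(n+' handle',b&(z>.105)&(z<.125)); st(n+' lid',b&(z>.066)&(z<.076)); st(n+' stops',b&(z>.056)&(z<.064))
E
```

```text
clock: 1.68
tcp_pos: [0.5329, 0.2175, 0.2002]
ee_rot: [-0.0, 0.683, 0.731, 0.0]
wrist_force: [0.3, -0.1, -0.3]
width: 0.092
grasp_force: 0.0
tcp lane 0.5459 0.1827 0.2002 F [ 0.28 -0.08 -0.34] w 0.092 t 1.6833
shift [-0.0075 -0.0003  0.0005] turn [-0.0001 -0.0002  0.0036]
[[337.    0.  253.8]
 [  0.  337.  190.3]
 [  0.    0.    1. ]] [[ 0.001  0.969  0.246  0.069]
 [ 1.    -0.    -0.001 -0.   ]
 [-0.001  0.246 -0.969 -0.147]
 [ 0.     0.     0.     1.   ]] ['intrinsics', 'mount']
L handle 841 [0.5424 0.1595 0.1101] [0.5534 0.1967 0.1147]
L lid 11844 [0.5314 0.1416 0.0673] [0.6534 0.2157 0.0701]
L stops 2550 [0.4753 0.1386 0.0571] [0.7131 0.2174 0.0621]
M handle 406 [0.5575 0.0367 0.1058] [0.5689 0.0574 0.1143]
M lid 4434 [ 0.5467 -0.0008  0.0673] [0.6691 0.0401 0.0698]
M stops 826 [ 0.4754 -0.0023  0.0563] [0.6407 0.0786 0.0625]
```

View pics/w0.png

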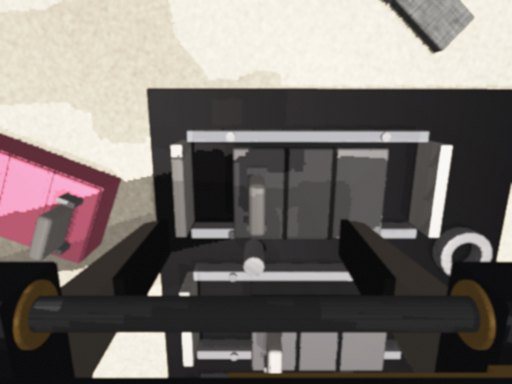

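The wrist view shows the left case handle at about (258,205) between its guides, pin_a at (254,258) and the pink look-alike off to the left. By depth, the handle centre is at lane x .548, y .178, top at .115, which matches the given sizes. I'll descend.

```bash
python3 -m crank '[[[-0.005,0.003,0.06],[0,0,0.003]],[[-0.009,0.004,0.12],[0,0,0.003]],[[-0.009,0.004,0.16],[0,0,0.003]],[[-0.009,0.004,0.18],[0,0,0.003]],[[-0.009,0.004,0.194],[0,0,0.003]],[[-0.009,0.004,0.194],[0,0,0.003]],[[-0.009,0.004,0.194],[0,0,0.003]]]' 0
python3 -c "
from h import *
goto(.548,.178,.103)"
python3 -m crank '[[[0,0,0],[0,0,0]],[[0,0,0],[0,0,0]],[[0,0,0],[0,0,0]],[[0,0,0],[0,0,0]],[[0,0,0],[0,0,0]],[[0,0,0],[0,0,0]],[[0,0,0],[0,0,0]],[[0,0,0],[0,0,0]],[[0,0,0],[0,0,0]],[[0,0,0],[0,0,0]]]' 1 20
```

```text
clock: 2.32
tcp_pos: [0.5361, 0.2131, 0.104]
ee_rot: [0.0, 0.685, 0.729, 0.001]
wrist_force: [-0.4, -0.2, 0.4]
width: 0.0475
grasp_force: 0.0
tcp lane 0.5487 0.1781 0.104 F [-0.36 -0.25  0.35] w 0.0475 t 2.3167
shift [-0.0002 -0.0014  0.0019] turn [ 0.0013 -0.0006 -0.0026]
clock: 3.15
tcp_pos: [0.5356, 0.2129, 0.1036]
ee_rot: [-0.0, 0.685, 0.729, 0.0]
wrist_force: [-1.5, -0.5, 4.3]
width: 0.0119
grasp_force: 20.0
```

```bash
python3 -m crank '[[[0,0.002,-0.004],[0,0,0]],[[0,0.004,-0.008],[0,0,0]],[[0,0.006,-0.012],[0,0,0]],[[0,0.008,-0.016],[0,0,0]],[[0,0.01,-0.02],[0,0,0]],[[0,0.01,-0.02],[0,0,0]],[[0,0.01,-0.02],[0,0,0]],[[0,0.01,-0.02],[0,0,0]],[[0,0.01,-0.02],[0,0,0]]]'
python3 -c "
from h import *
goto(.548,.178,.103)"
python3 -m crank '[[[0,0,0],[0,0,0]],[[0,0,0],[0,0,0]],[[0,0,0],[0,0,0]],[[0,0,0],[0,0,0]],[[0,0,0],[0,0,0]],[[0,0,0],[0,0,0]]]'
python3 -c "
from h import *
print(lane(),env.get_obs()['torque'],env.get_obs()['wrist_force'])
snap('side','s1')"
```

```text
clock: 3.9
tcp_pos: [0.5404, 0.213, 0.1131]
ee_rot: [0.0, 0.685, 0.729, -0.0]
wrist_force: [-0.5, 0.2, -2.0]
width: 0.0119
grasp_force: 20.0
tcp lane 0.553 0.1777 0.1131 F [-0.48  0.16 -1.96] w 0.0119 t 3.9
shift [ 0.0005 -0.0101  0.0202] turn [-0.0001  0.0002 -0.0032]
clock: 4.4
tcp_pos: [0.5405, 0.2131, 0.1132]
ee_rot: [0.0, 0.685, 0.729, -0.0]
wrist_force: [1.0, 0.3, -2.1]
width: 0.0117
grasp_force: 20.0
[0.5531, 0.1778, 0.1132] [-0.08857273 -0.04287089 -0.02267871] [ 0.99274315  0.33466124 -2.1211932 ]
```

The lift force is about −2.0 N, and an empty case should give roughly 2.0 (a loaded one 4.9), so the left case is empty. I'll lower it and slide it to the near stop.

```bash
python3 -m crank '[[[0,-0.002,0.004],[0,0,0]],[[0,-0.004,0.008],[0,0,0]],[[0,-0.006,0.012],[0,0,0]],[[0,-0.008,0.015],[0,0,0]],[[0,-0.01,0.018],[0,0,0]],[[0,-0.01,0.018],[0,0,0]],[[0,-0.015,0.018],[0,0,0]],[[0,-0.025,0.018],[0,0,0]],[[0,-0.035,0.018],[0,0,0]],[[0,-0.045,0.018],[0,0,0]],[[0,-0.055,0.018],[0,0,0]],[[0,-0.065,0.018],[0,0,0]]]'
python3 -c "
from h import *
print(lane())"
python3 -m crank '[[[0,-0.008,0],[0,0,0]],[[0,-0.014,0],[0,0,0]],[[0,-0.018,0],[0,0,0]],[[0,-0.021,0],[0,0,0]],[[0,-0.024,0],[0,0,0]],[[0,-0.027,0],[0,0,0]],[[0,-0.03,0],[0,0,0]],[[0,-0.03,0],[0,0,0]]]'
python3 -c "
from h import *
goto(.5027,.178,.103)"
```

```text
clock: 5.45
tcp_pos: [0.5074, 0.2112, 0.1044]
ee_rot: [0.0, 0.685, 0.729, 0.0]
wrist_force: [0.4, 0.1, -2.5]
width: 0.012
grasp_force: 20.0
[0.52, 0.178, 0.1044]
clock: 6.12
tcp_pos: [0.4927, 0.2101, 0.1042]
ee_rot: [-0.0, 0.685, 0.729, -0.0]
wrist_force: [-0.4, 0.7, -0.9]
width: 0.0117
grasp_force: 20.0
tcp lane 0.5052 0.1779 0.1042 F [-0.42  0.72 -0.86] w 0.0117 t 6.1167
shift [ 0.0001 -0.0051  0.0024] turn [-0.0006  0.0001 -0.003 ]
```

```bash
python3 -m crank '[[[0,-0.002,0],[0,0,0]],[[0,-0.004,0],[0,0,0]],[[0,-0.006,0],[0,0,0]],[[0,-0.006,0],[0,0,0]]]'
python3 -m crank '[[[0,-0.002,0],[0,0,0]],[[0,-0.003,0],[0,0,0]],[[0,-0.003,0],[0,0,0]]]'
```

```text
clock: 6.45
tcp_pos: [0.4916, 0.2101, 0.1047]
ee_rot: [0.001, 0.685, 0.729, 0.001]
wrist_force: [5.3, -0.3, -4.2]
width: 0.0119
grasp_force: 20.0
clock: 6.7
tcp_pos: [0.4911, 0.2101, 0.1051]
ee_rot: [0.002, 0.685, 0.729, 0.002]
wrist_force: [6.1, -0.5, -3.9]
width: 0.0116
grasp_force: 20.0
```

It's in contact with the near stop, with the push levelling off at 6 N. I'll relax the push, settle the case and release it.

```bash
python3 -m crank '[[[0,0.001,0.001],[0,0,0]],[[0,0.002,0.002],[0,0,0]],[[0,0.002,0.003],[0,0,0]],[[0,0.003,0.003],[0,0,0]]]'
python3 -m crank '[[[0,0,0],[0,0,0]],[[0,0,0],[0,0,0]],[[0,0,0],[0,0,0]],[[0,0,0],[0,0,0]],[[0,0,0],[0,0,0]]]' 0
python3 -m crank '[[[0,0,-0.03],[0,0,0]],[[0,0,-0.09],[0,0,0]],[[0,0,-0.15],[0,0,0]],[[0,0,-0.19],[0,0,0]],[[0,0,-0.19],[0,0,0]],[[0,0,-0.19],[0,0,0]]]'
cat > look.py <<'E'
from h import *; import sys
goto(*map(float,sys.argv[2:5]))
o=env.get_obs(); p,d=snap('wrist',sys.argv[1])
c=eyes.get_calibration('wrist'); K=np.array(c['intrinsics']); T=np.array(c['mount'])
M=R.from_quat(o['ee_rot'][[1,2,3,0]]).as_matrix()
v,u=np.mgrid[:384,:512]
Q=np.stack([(u-K[0,2])/K[0,0]*d,-(v-K[1,2])/K[1,1]*d,-d],-1)@T[:3,:3].T+T[:3,3]
W=Q@M.T+o['tcp_pos']; C,s=np.cos(TH),np.sin(TH)
L=np.stack([W[...,0]*C+W[...,1]*s,-W[...,0]*s+W[...,1]*C,W[...,2]],-1)
def st(n,m):
    q=L[m]
    if len(q)>5: print(n,len(q),np.percentile(q,3,axis=0).round(4),np.percentile(q,97,axis=0).round(4))
ok=d>0; z=L[...,2]; y=L[...,1]
for n,yc in (('L',.18),('M',.04),('R',-.1)):
    b=ok&(abs(y-yc)<.05)&(L[...,0]>.45)&(L[...,0]<.72)
    st(n+' handle',b&(z>.105)&(z<.125)); st(n+' lid',b&(z>.066)&(z<.076)); st(n+' stops near',b&(z>.056)&(z<.064)&(L[...,0]<.52)); st(n+' stops far',b&(z>.056)&(z<.064)&(L[...,0]>.68))
E
python3 look.py w1 .563 .04 .2
```

```text
clock: 7.03
tcp_pos: [0.4919, 0.2102, 0.1036]
ee_rot: [0.001, 0.685, 0.729, 0.002]
wrist_force: [4.8, -0.4, 0.1]
width: 0.0118
grasp_force: 20.0
clock: 7.45
tcp_pos: [0.4895, 0.21, 0.1026]
ee_rot: [-0.0, 0.685, 0.729, -0.0]
wrist_force: [-0.1, -0.3, -1.0]
width: 0.0431
grasp_force: 0.0
clock: 7.95
tcp_pos: [0.4903, 0.2104, 0.1986]
ee_rot: [0.0, 0.685, 0.729, 0.001]
wrist_force: [-0.1, 0.4, -0.6]
width: 0.046
grasp_force: 0.0
tcp lane 0.5028 0.1783 0.1986 F [-0.07  0.43 -0.64] w 0.046 t 7.95
shift [-0.2764  0.1209 -0.003 ] turn [ 0.0021 -0.0017 -0.0027]
L handle 847 [0.4989 0.1598 0.1106] [0.5097 0.1966 0.1147]
L lid 12309 [0.488  0.1413 0.0674] [0.6101 0.2156 0.0702]
L stops near 1073 [0.4747 0.1383 0.0592] [0.4923 0.2174 0.0621]
L stops far 1379 [0.7037 0.1384 0.0566] [0.7136 0.2176 0.0621]
M handle 452 [0.5575 0.0341 0.1059] [0.5682 0.0574 0.1144]
M lid 608 [ 5.44e-01 -5.00e-04  6.70e-02] [0.5822 0.0373 0.0706]
M stops near 414 [ 0.475  -0.0034  0.0583] [0.4843 0.079  0.0617]
```

```bash
python3 -m crank '[[[-0.281,0.12,0],[0,0,0]],[[-0.281,0.12,0],[0,0,0]],[[-0.281,0.12,0],[0,0,0]],[[-0.281,0.12,0],[0,0,0]],[[-0.281,0.12,0],[0,0,0]],[[-0.281,0.12,0],[0,0,0]],[[-0.281,0.12,0.06],[0,0,0]],[[-0.281,0.12,0.11],[0,0,0]],[[-0.281,0.12,0.15],[0,0,0]]]' -1
python3 look.py w2 .563 .038 .103
```

```text
clock: 8.75
tcp_pos: [0.5566, 0.0754, 0.12]
ee_rot: [-0.001, 0.684, 0.73, -0.001]
wrist_force: [0.2, 0.1, -0.4]
width: 0.0924
grasp_force: 0.0
tcp lane 0.5603 0.0394 0.12 F [ 0.18  0.12 -0.42] w 0.0924 t 8.75
shift [-0.0028  0.0055  0.0341] turn [-0.0046 -0.0007  0.0003]
L lid 11666 [0.4889 0.1377 0.0673] [0.6102 0.1618 0.0703]
L stops near 918 [0.4749 0.1352 0.0572] [0.5113 0.1637 0.0631]
L stops far 389 [0.7034 0.1355 0.0562] [0.7067 0.1633 0.0615]
M handle 3525 [0.5047 0.0212 0.1063] [0.6154 0.0563 0.124 ]
M lid 19479 [0.5468 0.0021 0.0674] [0.6694 0.076  0.07  ]
M stops near 1383 [0.4752 0.0294 0.0571] [0.4847 0.0778 0.0617]
M stops far 2173 [0.704  0.0098 0.0565] [0.7139 0.078  0.0618]
R lid 2997 [ 0.5349 -0.074   0.0664] [ 0.6565 -0.0625  0.0697]
R stops near 509 [ 0.4754 -0.0858  0.0565] [ 0.4849 -0.0608  0.0614]
```

```bash
python3 -m crank '[[[-0.001,0.004,0.014],[0.002,0,0]],[[-0.001,0.004,0.028],[0.002,0,0]],[[-0.001,0.004,0.034],[0.002,0,0]],[[-0.001,0.004,0.034],[0.002,0,0]],[[-0.001,0.004,0.034],[0.002,0,0]]]' 0
python3 -c "
from h import *
goto(.563,.039,.103)"
python3 -m crank '[[[0,0,0],[0,0,0]],[[0,0,0],[0,0,0]],[[0,0,0],[0,0,0]],[[0,0,0],[0,0,0]],[[0,0,0],[0,0,0]],[[0,0,0],[0,0,0]],[[0,0,0],[0,0,0]],[[0,0,0],[0,0,0]],[[0,0,0],[0,0,0]],[[0,0,0],[0,0,0]]]' 1 20
```

```text
clock: 9.22
tcp_pos: [0.5611, 0.0734, 0.1064]
ee_rot: [-0.0, 0.685, 0.729, -0.0]
wrist_force: [-0.5, -0.9, 0.6]
width: 0.0606
grasp_force: 0.0
tcp lane 0.5647 0.0371 0.1064 F [-0.52 -0.88  0.62] w 0.0606 t 9.2167
shift [ 0.0039 -0.0033  0.0067] turn [-0.0007 -0.0004 -0.0029]
clock: 10.05
tcp_pos: [0.5604, 0.0732, 0.1058]
ee_rot: [-0.001, 0.685, 0.729, -0.001]
wrist_force: [-2.3, -0.6, 2.5]
width: 0.0119
grasp_force: 20.0
```

```bash
python3 -m crank '[[[0,0.002,-0.004],[0,0,0]],[[0,0.004,-0.008],[0,0,0]],[[0,0.006,-0.012],[0,0,0]],[[0,0.008,-0.016],[0,0,0]],[[0,0.01,-0.02],[0,0,0]],[[0,0.01,-0.02],[0,0,0]],[[0,0.01,-0.02],[0,0,0]],[[0,0.01,-0.02],[0,0,0]],[[0,0.01,-0.02],[0,0,0]]]'
python3 -m crank '[[[0,0,0],[0,0,0]],[[0,0,0],[0,0,0]],[[0,0,0],[0,0,0]],[[0,0,0],[0,0,0]],[[0,0,0],[0,0,0]],[[0,0,0],[0,0,0]]]'
python3 -c "
from h import *
print(lane())"
```

```text
clock: 10.8
tcp_pos: [0.5657, 0.0734, 0.1157]
ee_rot: [-0.001, 0.685, 0.729, -0.001]
wrist_force: [1.2, 0.5, -6.3]
width: 0.012
grasp_force: 20.0
clock: 11.3
tcp_pos: [0.5657, 0.0734, 0.1157]
ee_rot: [-0.001, 0.685, 0.729, -0.001]
wrist_force: [1.5, 0.4, -5.9]
width: 0.0117
grasp_force: 20.0
[0.5693, 0.0368, 0.1157]
```

It reads about −5.9 N, so the middle case is loaded. I'll lower it and slide it to the far stop.

```bash
python3 -m crank '[[[0,-0.002,0.004],[0,0,0]],[[0,-0.004,0.008],[0,0,0]],[[0,-0.006,0.012],[0,0,0]],[[0,-0.008,0.015],[0,0,0]],[[0,-0.009,0.018],[0,0,0]],[[0,-0.009,0.019],[0,0,0]],[[0,-0.004,0.019],[0,0,0]],[[0,0.006,0.019],[0,0,0]],[[0,0.016,0.019],[0,0,0]],[[0,0.024,0.019],[0,0,0]],[[0,0.03,0.019],[0,0,0]],[[0,0.034,0.019],[0,0,0]]]'
python3 -m crank '[[[0,0.002,0],[0,0,0]],[[0,0.004,0],[0,0,0]],[[0,0.006,0],[0,0,0]],[[0,0.006,0],[0,0,0]]]'
python3 -c "
from h import *
goto(.5935,.039,.105)"
```

```text
clock: 12.3
tcp_pos: [0.5833, 0.0745, 0.1062]
ee_rot: [-0.0, 0.685, 0.729, -0.0]
wrist_force: [-2.8, -0.2, -4.7]
width: 0.0118
grasp_force: 20.0
clock: 12.63
tcp_pos: [0.5858, 0.0746, 0.1062]
ee_rot: [-0.0, 0.685, 0.729, -0.001]
wrist_force: [-1.6, -0.4, -3.9]
width: 0.0115
grasp_force: 20.0
tcp lane 0.5894 0.0367 0.1062 F [-1.61 -0.38 -3.9 ] w 0.0115 t 12.6333
shift [0.0046 0.0082 0.0024] turn [-0.0017  0.0001 -0.0031]
```

```bash
python3 -m crank '[[[0,0.002,0.001],[0,0,0]],[[0,0.004,0.002],[0,0,0]],[[0,0.006,0.002],[0,0,0]],[[0,0.007,0.002],[0,0,0]],[[0,0.007,0.002],[0,0,0]]]'
python3 -m crank '[[[0,0.002,0],[0,0,0]],[[0,0.003,0],[0,0,0]],[[0,0.003,0],[0,0,0]]]'
```

```text
clock: 13.05
tcp_pos: [0.5888, 0.0749, 0.1058]
ee_rot: [-0.001, 0.685, 0.729, -0.001]
wrist_force: [-5.1, -0.8, 1.9]
width: 0.012
grasp_force: 20.0
clock: 13.3
tcp_pos: [0.5902, 0.075, 0.1058]
ee_rot: [-0.001, 0.685, 0.729, -0.001]
wrist_force: [-5.1, -0.1, 2.8]
width: 0.0116
grasp_force: 20.0
```

```bash
python3 -m crank '[[[0,0.002,0],[0,0,0]],[[0,0.004,0],[0,0,0]],[[0,0.004,0],[0,0,0]]]'
python3 -c "
from h import *
print(lane())"
```

```text
clock: 13.55
tcp_pos: [0.5913, 0.075, 0.1057]
ee_rot: [-0.002, 0.685, 0.729, -0.002]
wrist_force: [-8.1, -1.7, 5.5]
width: 0.0116
grasp_force: 20.0
[0.5949, 0.0368, 0.1057]
```

```bash
python3 -m crank '[[[0,0.002,0],[0,0,0]],[[0,0.004,0],[0,0,0]],[[0,0.004,0],[0,0,0]]]'
python3 -c "
from h import *
print(lane())"
```

```text
clock: 13.8
tcp_pos: [0.5915, 0.0751, 0.1057]
ee_rot: [-0.003, 0.685, 0.729, -0.003]
wrist_force: [-12.9, -0.2, 9.6]
width: 0.0118
grasp_force: 20.0
[0.5951, 0.0368, 0.1057]
```

Home: it advanced only 0.2 mm while the force rose to 13 N. I'll relax the push, release and look.

```bash
python3 -m crank '[[[0,-0.002,0],[0,0,0]],[[0,-0.004,0],[0,0,0]],[[0,-0.006,0],[0,0,0]],[[0,-0.006,0],[0,0,0]]]'
python3 -m crank '[[[0,0,0],[0,0,0]],[[0,0,0],[0,0,0]],[[0,0,0],[0,0,0]],[[0,0,0],[0,0,0]],[[0,0,0],[0,0,0]]]' 0
python3 -m crank '[[[0,0,-0.03],[0,0,0]],[[0,0,-0.09],[0,0,0]],[[0,0,-0.15],[0,0,0]],[[0,0,-0.19],[0,0,0]],[[0,0,-0.19],[0,0,0]],[[0,0,-0.19],[0,0,0]]]'
python3 look.py w3 .551 -.101 .2
```

```text
clock: 14.13
tcp_pos: [0.5912, 0.0751, 0.1058]
ee_rot: [-0.001, 0.685, 0.729, -0.001]
wrist_force: [-6.1, 0.4, 4.7]
width: 0.0117
grasp_force: 20.0
clock: 14.55
tcp_pos: [0.5923, 0.0751, 0.1055]
ee_rot: [-0.0, 0.685, 0.729, -0.0]
wrist_force: [0.5, 0.5, 0.5]
width: 0.0432
grasp_force: 0.0
clock: 15.05
tcp_pos: [0.5926, 0.0752, 0.2013]
ee_rot: [0.0, 0.685, 0.729, 0.001]
wrist_force: [-0.6, 0.5, 0.4]
width: 0.0458
grasp_force: 0.0
tcp lane 0.5962 0.0369 0.2013 F [-0.55  0.47  0.39] w 0.0458 t 15.05
shift [-0.276  -0.0897  0.0023] turn [ 0.0017 -0.0009 -0.0029]
L handle 544 [0.4998 0.1571 0.1059] [0.5106 0.17   0.1149]
L lid 9774 [0.4913 0.1383 0.0673] [0.6106 0.1811 0.0704]
L stops near 572 [0.4748 0.1357 0.0593] [0.5051 0.1816 0.0632]
L stops far 976 [0.7041 0.1368 0.057 ] [0.7137 0.1831 0.0624]
M handle 874 [0.5886 0.0198 0.1099] [0.6002 0.0566 0.1148]
M lid 12239 [5.781e-01 5.000e-04 6.730e-02] [0.7002 0.0754 0.0702]
M stops near 1193 [ 0.4752 -0.0016  0.057 ] [0.4848 0.0771 0.0619]
M stops far 830 [ 0.7009 -0.0008  0.0594] [0.7141 0.0779 0.0624]
R handle 517 [ 0.5463 -0.1092  0.1057] [ 0.5574 -0.0828  0.1143]
R lid 4038 [ 0.5356 -0.1407  0.0671] [ 0.6572 -0.0632  0.0698]
```

The middle and left handles are exactly 90 mm apart, so both cases are home. On to the right case.

```bash
python3 -m crank '[[[-0.277,-0.088,0],[0,0,0]],[[-0.277,-0.088,0],[0,0,0]],[[-0.277,-0.088,0],[0,0,0]],[[-0.277,-0.088,0],[0,0,0]],[[-0.277,-0.088,0],[0,0,0]],[[-0.277,-0.088,0],[0,0,0]],[[-0.277,-0.088,0.06],[0,0,0]],[[-0.277,-0.088,0.11],[0,0,0]],[[-0.277,-0.088,0.15],[0,0,0]],[[-0.277,-0.088,0.18],[0,0,0]],[[-0.277,-0.088,0.192],[0,0,0]],[[-0.277,-0.088,0.192],[0,0,0]]]' 0
python3 look.py w4 .552 -.101 .104
```

```text
clock: 16.1
tcp_pos: [0.5553, -0.0641, 0.102]
ee_rot: [-0.002, 0.684, 0.73, -0.002]
wrist_force: [0.3, 0.0, 1.0]
width: 0.0458
grasp_force: 0.0
tcp lane 0.55 -0.0998 0.102 F [0.3  0.02 1.02] w 0.0458 t 16.1
shift [-0.0025  0.004  -0.004 ] turn [-0.0073 -0.0008 -0.    ]
M lid 9571 [ 0.577  -0.0026  0.0672] [0.6728 0.0177 0.0705]
M stops near 1212 [ 0.4752 -0.0045  0.057 ] [0.4848 0.0202 0.0619]
M stops far 19 [ 0.68   -0.0034  0.0574] [ 0.6849 -0.0028  0.0633]
R handle 3802 [ 0.515  -0.1119  0.1062] [ 0.585  -0.0835  0.124 ]
R lid 20275 [ 0.5344 -0.1337  0.0674] [ 0.6568 -0.064   0.07  ]
R stops near 1945 [ 0.4755 -0.1216  0.057 ] [ 0.4849 -0.0624  0.0617]
R stops far 483 [ 0.7039 -0.1418  0.0562] [ 0.7086 -0.1055  0.0615]
```

```bash
python3 -m crank '[[[0,0.002,-0.002],[0,0,0]],[[0,0.002,-0.003],[0,0,0]],[[0,0.002,-0.003],[0,0,0]],[[0,0.002,-0.003],[0,0,0]],[[0,0.002,-0.003],[0,0,0]],[[0,0.002,-0.003],[0,0,0]],[[0,0.002,-0.003],[0,0,0]],[[0,0.002,-0.003],[0,0,0]],[[0,0.002,-0.003],[0,0,0]],[[0,0.002,-0.003],[0,0,0]]]' 1 20
python3 -m crank '[[[0,0.002,-0.004],[0,0,0]],[[0,0.004,-0.008],[0,0,0]],[[0,0.006,-0.012],[0,0,0]],[[0,0.008,-0.016],[0,0,0]],[[0,0.01,-0.02],[0,0,0]],[[0,0.01,-0.02],[0,0,0]],[[0,0.01,-0.02],[0,0,0]],[[0,0.01,-0.02],[0,0,0]],[[0,0.01,-0.02],[0,0,0]]]'
python3 -m crank '[[[0,0,0],[0,0,0]],[[0,0,0],[0,0,0]],[[0,0,0],[0,0,0]],[[0,0,0],[0,0,0]],[[0,0,0],[0,0,0]],[[0,0,0],[0,0,0]]]'
python3 -c "
from h import *
print(lane())"
```

```text
clock: 16.98
tcp_pos: [0.5574, -0.0658, 0.1062]
ee_rot: [-0.001, 0.685, 0.729, -0.0]
wrist_force: [-0.9, 1.0, 5.7]
width: 0.0116
grasp_force: 20.0
clock: 17.73
tcp_pos: [0.5622, -0.0655, 0.1156]
ee_rot: [-0.001, 0.685, 0.729, -0.001]
wrist_force: [0.7, -0.1, -1.9]
width: 0.0118
grasp_force: 20.0
clock: 18.23
tcp_pos: [0.5623, -0.0655, 0.1157]
ee_rot: [-0.001, 0.685, 0.729, -0.001]
wrist_force: [1.0, 0.2, -2.4]
width: 0.0118
grasp_force: 20.0
[0.5569, -0.1017, 0.1157]
```

It reads about −2.1 N, so the right case is empty and goes to the near stop.

```bash
python3 -m crank '[[[0,-0.002,0.004],[0,0,0]],[[0,-0.004,0.008],[0,0,0]],[[0,-0.006,0.012],[0,0,0]],[[0,-0.008,0.015],[0,0,0]],[[0,-0.01,0.018],[0,0,0]],[[0,-0.01,0.019],[0,0,0]],[[0,-0.015,0.019],[0,0,0]],[[0,-0.025,0.019],[0,0,0]],[[0,-0.035,0.019],[0,0,0]],[[0,-0.045,0.019],[0,0,0]],[[0,-0.055,0.019],[0,0,0]],[[0,-0.065,0.019],[0,0,0]]]'
python3 -m crank '[[[0,-0.008,0],[0,0,0]],[[0,-0.014,0],[0,0,0]],[[0,-0.02,0],[0,0,0]],[[0,-0.024,0],[0,0,0]],[[0,-0.028,0],[0,0,0]],[[0,-0.031,0],[0,0,0]],[[0,-0.033,0],[0,0,0]],[[0,-0.033,0],[0,0,0]]]'
python3 -c "
from h import *
print(lane())"
```

```text
clock: 19.23
tcp_pos: [0.5293, -0.0676, 0.1064]
ee_rot: [-0.001, 0.685, 0.729, -0.0]
wrist_force: [0.0, 0.8, -1.8]
width: 0.012
grasp_force: 20.0
clock: 19.9
tcp_pos: [0.5131, -0.0686, 0.1063]
ee_rot: [-0.001, 0.685, 0.729, -0.001]
wrist_force: [-0.2, -0.1, -1.9]
width: 0.0119
grasp_force: 20.0
[0.5077, -0.1015, 0.1063]
```

```bash
python3 -m crank '[[[0,-0.002,0.001],[0,0,0]],[[0,-0.004,0.002],[0,0,0]],[[0,-0.006,0.002],[0,0,0]],[[0,-0.007,0.002],[0,0,0]],[[0,-0.007,0.002],[0,0,0]]]'
python3 -m crank '[[[0,-0.002,0],[0,0,0]],[[0,-0.003,0],[0,0,0]],[[0,-0.003,0],[0,0,0]]]'
python3 -c "
from h import *
print(lane())"
```

```text
clock: 20.32
tcp_pos: [0.5115, -0.0688, 0.1062]
ee_rot: [0.001, 0.685, 0.729, 0.001]
wrist_force: [3.9, 0.2, 5.3]
width: 0.0117
grasp_force: 20.0
clock: 20.57
tcp_pos: [0.5105, -0.0689, 0.1064]
ee_rot: [0.001, 0.685, 0.729, 0.001]
wrist_force: [5.7, 0.5, 6.2]
width: 0.0118
grasp_force: 20.0
[0.505, -0.1017, 0.1064]
```

```bash
python3 -m crank '[[[0,0,-0.001],[0,0,0]],[[0,-0.002,-0.001],[0,0,0]],[[0,-0.003,-0.001],[0,0,0]],[[0,-0.003,-0.001],[0,0,0]]]'
python3 -c "
from h import *
print(lane())"
python3 -m crank '[[[0,-0.002,0],[0,0,0]],[[0,-0.002,0],[0,0,0]]]'
python3 -c "
from h import *
print(lane())"
```

```text
clock: 20.9
tcp_pos: [0.5099, -0.0689, 0.1066]
ee_rot: [0.002, 0.685, 0.729, 0.001]
wrist_force: [9.4, 0.6, -1.4]
width: 0.0119
grasp_force: 20.0
[0.5044, -0.1016, 0.1066]
clock: 21.07
tcp_pos: [0.5096, -0.0689, 0.1068]
ee_rot: [0.003, 0.685, 0.729, 0.002]
wrist_force: [9.7, 1.5, -0.7]
width: 0.012
grasp_force: 20.0
[0.5041, -0.1016, 0.1068]
```

```bash
python3 -m crank '[[[0,0.002,0],[0,0,0]],[[0,0.003,0.001],[0,0,0]],[[0,0.004,0.001],[0,0,0]],[[0,0.005,0.001],[0,0,0]]]'
python3 -m crank '[[[0,0,0],[0,0,0]],[[0,0,0],[0,0,0]],[[0,0,0],[0,0,0]],[[0,0,0],[0,0,0]],[[0,0,0],[0,0,0]]]' 0
python3 -m crank '[[[0,0,-0.03],[0,0,0]],[[0,0,-0.09],[0,0,0]],[[0,0,-0.17],[0,0,0]],[[0,0,-0.25],[0,0,0]],[[0,0,-0.25],[0,0,0]],[[0,0,-0.25],[0,0,0]]]'
python3 look.py w5 .504 -.101 .2
python3 - <<'E'
from h import *
p,d=snap('top','top1'); cv2.imwrite('pics/crop1.png',cv2.resize(p[124:242,160:310,::-1],None,fx=5,fy=5,interpolation=cv2.INTER_CUBIC))
E
```

```text
clock: 21.4
tcp_pos: [0.5104, -0.0689, 0.1062]
ee_rot: [0.001, 0.685, 0.729, 0.001]
wrist_force: [3.8, 0.5, 5.8]
width: 0.0119
grasp_force: 20.0
clock: 21.82
tcp_pos: [0.5075, -0.069, 0.1049]
ee_rot: [-0.001, 0.685, 0.729, -0.001]
wrist_force: [-0.8, 0.1, -0.2]
width: 0.0433
grasp_force: 0.0
clock: 22.32
tcp_pos: [0.5096, -0.0689, 0.2323]
ee_rot: [0.001, 0.685, 0.729, 0.001]
wrist_force: [-0.6, 0.6, 0.2]
width: 0.046
grasp_force: 0.0
tcp lane 0.5041 -0.1016 0.2323 F [-0.56  0.55  0.2 ] w 0.046 t 22.3167
shift [ 0.0012 -0.0005  0.0646] turn [ 0.0037 -0.0007 -0.0028]
M handle 686 [0.5882 0.0174 0.1062] [0.5992 0.0395 0.1149]
M lid 9307 [ 0.5771 -0.0015  0.0674] [0.7001 0.0505 0.0705]
M stops near 867 [ 0.4749 -0.0032  0.0588] [0.4845 0.0528 0.0623]
M stops far 496 [ 0.6953 -0.0035  0.057 ] [0.7141 0.0525 0.0625]
R handle 706 [ 0.499  -0.1204  0.1099] [ 0.5105 -0.0834  0.1148]
R lid 10282 [ 0.4885 -0.1397  0.0673] [ 0.6104 -0.0646  0.0702]
R stops near 885 [ 0.4751 -0.1415  0.0576] [ 0.4941 -0.0626  0.0619]
R stops far 1083 [ 0.7043 -0.141   0.0565] [ 0.7139 -0.0622  0.0621]
```

View pics/w5.png

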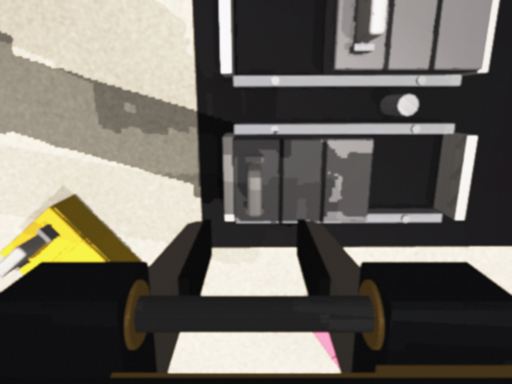

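View pics/crop1.png

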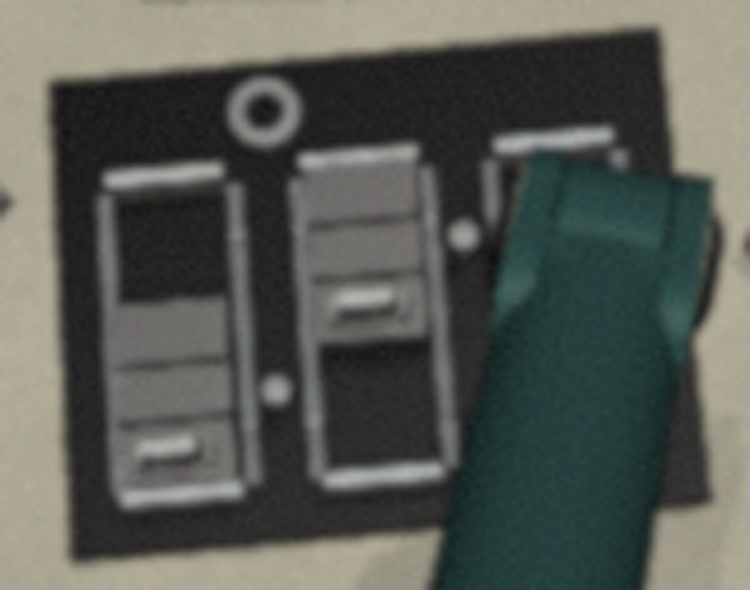

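The wrist view shows the right case, handle at (254,185), against its near stop at (228,180). The top crop shows the left case near and the middle case far, with the pins and ring where they were. I'll hand in.

```bash
python3 -c "
from station import job
print(job.close_job())"
```

```text
the job is handed in; nothing more can be done
None
```

I weighed the cases left to right and handed the job in at about 22 s: left and right were empty and now rest against their near stops, middle was loaded and rests against its far stop, and I saw nothing else disturbed.

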